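# Clear the caster's catch tray: castings to the tote, shafts flat-up in the V-blocks

## Task

Stop the casting machine by pushing its lever all the way over, then clear its catch tray: put every riser casting in the orange tote, and lay every flatted shaft in a V-block groove of the green rack, one to a groove, rolled until its blue flats face straight up for marking. When the tray is empty and everything lies where it belongs, push the lever all the way back to run. Do not touch castings or shafts while the machine runs, and leave the other things on the bench where they are.

Things in the scene. Friction and masses are not known exactly. Their poses are not given: they have to be found in the camera images.
- lever (a joint): the machine's run/stop lever: 0 = run (as far over as it goes), 1.0 rad = stop (fully over the other way); stays where it is left, moves with about 1 N at the ball
- lever_tip (a point): centre of the lever's red ball (26 mm across), 100 mm along a steel stem (10 mm thick) from the pivot, which is 22 mm above the table over the middle of the lever's base; the stem stands upright at 0.5 rad
- lever_base: yellow lever housing fixed to the table, 70 x 50 x 25 mm, origin at the centre of its underside; its own x axis points the way the lever's ball travels from run (0) to stop (1.0); the ball moves about 96 mm in all
- tray: catch tray of dark steel, fixed, 250 x 325 mm, walls 32 mm high and 5 mm thick, origin at the centre of its underside, floor 5 mm up; a rib at its own y = +25 mm parts the castings' bay (+y side) from the shafts' bay (-y side), where shafts lie along the tray's y in three V cradles with their axes 46 mm above the table, 66 mm apart
- tote: orange plastic tote, fixed, outside 300 (own x) x 200 (own y) x 90 mm high, walls and floor 5 mm, origin at the centre of its underside
- rack: green V-block rack, fixed, base plate 210 (own x) x 220 (own y) x 10 mm, origin at the centre of its underside; two grooves along its own x, each made of two pairs of steel V faces (12 mm long, 38 mm either side of the groove's middle, sloping 45 degrees, open between and below them)
- rack_v0 (a point): groove on the rack's -y side (own y = -55 mm): where the middle of a seated shaft's axis belongs, 60 mm above the table; the collars leave a shaft about 16 mm of endways play
- rack_v1 (a point): groove on the rack's +y side (own y = +55 mm), likewise
- shaft_a: cast aluminium shaft, 160 mm long, 0.43 kg: a round bar 30 mm in diameter between two end collars (each 20 mm long, 52 mm in diameter) that are cut flat on one side, both on the same side, 17 mm from the axis; the flats are dyed blue. Origin on the axis at mid-length, x along the axis, z out of the flats (up when the flats face up). May be absent
- shaft_b: cast aluminium shaft, 160 mm long, 0.43 kg: a round bar 30 mm in diameter between two end collars (each 20 mm long, 52 mm in diameter) that are cut flat on one side, both on the same side, 17 mm from the axis; the flats are dyed blue. Origin on the axis at mid-length, x along the axis, z out of the flats (up when the flats face up). May be absent
- shaft_c: cast aluminium shaft, 160 mm long, 0.43 kg: a round bar 30 mm in diameter between two end collars (each 20 mm long, 52 mm in diameter) that are cut flat on one side, both on the same side, 17 mm from the axis; the flats are dyed blue. Origin on the axis at mid-length, x along the axis, z out of the flats (up when the flats face up). May be absent
- casting_a: cast aluminium bearing cap, 0.28 kg: a plate 110 (x) x 46 (y) x 18 mm with a round riser standing on its middle, 22 mm in diameter and 30 mm high, a good grip from above. Origin at the centre of the plate's underside, z up the riser. May be absent
- casting_b: cast aluminium bearing cap, 0.28 kg: a plate 110 (x) x 46 (y) x 18 mm with a round riser standing on its middle, 22 mm in diameter and 30 mm high, a good grip from above. Origin at the centre of the plate's underside, z up the riser. May be absent
- casting_c: cast aluminium bearing cap, 0.28 kg: a plate 110 (x) x 46 (y) x 18 mm with a round riser standing on its middle, 22 mm in diameter and 30 mm high, a good grip from above. Origin at the centre of the plate's underside, z up the riser. May be absent
- mould: black steel ingot mould, 130 x 55 x 40 mm with a short handle, loose, not part of the job
- brush: brush, 180 mm long, loose, not part of the job
- crucible: terracotta-coloured crucible, 80 mm across, 110 mm high, loose, not part of the job
- flask_1: dark steel casting flask, 80 mm across, 140 mm high, loose, not part of the job
- flask_2: white plaster disc mould, 76 mm across, 45 mm high, loose, not part of the job
- hammer: hammer, 260 mm long, loose, not part of the job
There are look-alikes about, which are no part of the job. Leave any purple look-alike of the casting_a alone.

How it is judged:
By the outcome, as a careful person would: the job done as asked, in the order asked, and still so for the second after the job is handed in, with the robot touching nothing.
Of shaft_a, shaft_b, shaft_c only 1 to 2 are there at a start; the rules pass over those that are not, and their reading is None.
Of casting_a, casting_b, casting_c only 2 to 3 are there at a start; the rules pass over those that are not, and their reading is None.
At some moment in a run one of casting_a, casting_b, casting_c may be knocked a few centimetres aside while the robot is not near it.
Once in a run the grip may slacken for a moment while it holds something.
It also fails if it takes over 210 s, if anything falls off the work surface, if the arm or the gripper's body presses on something with over 40 N, if the wrist force passes 120 N, or if a joint passes its speed limit or range.

## Robot

A 7-joint arm with a two-finger parallel gripper is mounted at the origin on the work surface. World frame = base frame: x ahead of the robot, y to its left, z up, the work surface at z = 0. Lengths are in m, angles in rad, forces in N, time in s.
With the tool pointing down it reaches from about 0.425 to 0.925 m from the base axis. Payload 6.8 kg.
Tool frame: the origin (TCP) lies at the very end of the fingers, on their centre line; the grasp point (between the pads) lies bot.grip_point_offset behind it (bot.grip_point_offset is the distance from the TCP to the grasp point, in m); z points along the fingers, y is the line along which they close (so a half turn about z gives the same grasp; the last joint's range is limited). The gripper opens to 85 mm and grips with 20 to 120 N. Pads are 22 mm wide; open, the fingers measure 114 mm over their backs; the gripper's body (76 mm by 85 mm) begins 54 mm behind the grasp point. The pads swing forward as they close: fully open they stand 13 mm farther back than shut.
Start: joints at [-1.306, 0.477, 0.022, 1.555, -0.011, 1.109, -0.083], TCP at [0.246, 0.629, 0.231] pointing down, gripper open.
Joint ranges: [-2.96, 2.96], [-0.34, 2.1], [-1.41, 1.46], [0.24, 2.44], [-1.37, 4.51], [0.17, 1.92], [-2.96, 2.96]. Speed limits (rad/s): [2.39, 2.39, 3.14, 3.14, 3.14, 3.14, 3.14].

## Interface

Orientations are given as a unit quaternion [w, x, y, z].
In Python, from station import bot, imaging gives the robot as it stands. The module is installed in compiled form; this text tells all that it offers.
- The arm moves only by the tool carry_out, never from a script. Its argument "targets" is one flat list of numbers, 5 for each row, row after row: the closure in counts, from 0 (fully open) to 255 (shut), then the shift along the world's x, y, z in mm, then the turn about the world's z in degrees. A call has 1 to 20 rows; each row shifts and turns the commanded pose from where the row before left it; what a row does not reach is not made up. A row lasts 1/10 s, in which the tool goes at most 50 mm and 8.59 degrees, less where a joint would pass 70% of its speed; a pose out of reach is approached as far as the arm can. A call is refused whole if a number of a shift passes 50 or a number of a turn 8.59, either way. A call with a gripper value outside its range is refused whole. The fingers move at their own pace and stop on an object; "newtons" is the grip in N (left out, the last holds). Time passes only in rows, so rows that do not move let the fingers close. It gives the time, the measured TCP pose, the force, the opening and the grip force at its end, in the units of the state.
- bot.get_obs(): the state, without advancing time (a new reading comes with each control period).
- imaging.read_camera(name): name is "scene" or "top"; returns a dict with "frame" (384x512x3 uint8, red, green, blue), "fov_y" (degrees; the focal length in pixels is half the picture's height over the tangent of half this angle, whatever the lens; pixels are square), "cx", "cy" (the principal point, pixels), "pose" (4x4, takes a point from camera to world coordinates). Camera axes: x right, y up, looking along -z (the intrinsics and any distortion apply to the point x, -y, -z); pixel columns grow to the right and rows downward; lengths in m; the calibration is good to about 2 mm. A picture is of the moment at which its call begins. There is no depth.
- bot.hand_in(): hands the job in; it is judged then, once.
The state is a dict: "t": time; "q": joint angles; "joint_vel": joint speeds; "joint_torque": joint torques, N m; "eef_pos": TCP position; "tool_rot": TCP orientation; "contact_force": force on the tool from outside, world axes, zero at the start; "torque": the same for the moment, N m; "gripper_width": opening from 0.0 (shut) to 1.0 (fully open); "grasp_force": force on a finger pad.
Only numpy, scipy, OpenCV 4.12 (cv2) and the standard library are available. Lean on these libraries where they do the work, as an engineer would, in place of code of your own. Each camera call takes 0.05 s, during which the arm holds its last target. There are 200 camera calls.

## Working session

There is one attempt and no reset: what is moved stays moved. The work goes in short steps, Python scripts to look and compute and a tool call to move; the robot and the scene stay as the last step left them, time stands still between calls to the robot, and variables do not carry over. Pictures are saved under pics/ and viewed, at most 14 in all, crops included, and the job is handed in when it is done.

Besides the shell and the picture viewer there is one more tool, called after "Request:" as name(argument=value, ...) on one line, values as JSON. carry_out: Moves the arm, as the interface text tells. Its arguments: {"type":"object","properties":{"targets":{"type":"array","items":{"type":"number"}},"newtons":{"type":"number"}},"required":["targets"]}

```bash
mkdir -p pics
cat > h.py <<'E'
import numpy as np, cv2
from station import bot, imaging
def cam(n):
    c=imaging.read_camera(n); return c
def save(c,f,crop=None,scale=1.5):
    im=c["frame"][:,:,::-1]
    if crop: r0,r1,c0,c1=crop; im=im[r0:r1,c0:c1]
    cv2.imwrite("pics/"+f,cv2.resize(im,None,fx=scale,fy=scale,interpolation=cv2.INTER_CUBIC))
def ray(c,u,v):
    f=192/np.tan(np.radians(c["fov_y"])/2)
    d=np.array([(u-c["cx"])/f,-(v-c["cy"])/f,-1.]); P=np.array(c["pose"])
    return P[:3,3],P[:3,:3]@d
def onz(c,u,v,z):
    o,d=ray(c,u,v); return o+d*(z-o[2])/d[2]
def proj(c,p):
    f=192/np.tan(np.radians(c["fov_y"])/2); P=np.array(c["pose"])
    q=P[:3,:3].T@(np.array(p)-P[:3,3]); return c["cx"]+f*q[0]/-q[2], c["cy"]-f*q[1]/-q[2]
E
python3 - <<'E'
from h import *
for n in("scene","top"):
    c=cam(n); save(c,n+"0.png",scale=1.56)
    print(n,{k:v for k,v in c.items() if k!="frame"})
o=bot.get_obs();print(o,bot.grip_point_offset)
E
```

```text
scene {'fov_y': 54.88452069083568, 'cx': 261.0187441477671, 'cy': 191.39299646259423, 'pose': array([[ 0.7431787 , -0.37595934,  0.55347989,  1.18273934],
       [ 0.66874157,  0.44417456, -0.5962329 , -0.80670299],
       [-0.02168236,  0.81324261,  0.58152071,  0.79478667],
       [ 0.        ,  0.        ,  0.        ,  1.        ]])}
top {'fov_y': 50.123246600583066, 'cx': 254.410629593996, 'cy': 191.16920346055775, 'pose': array([[-0.00819142,  0.98987268, -0.14172147,  0.24954529],
       [-0.99996011, -0.00861347, -0.00236484, -0.0801485 ],
       [-0.00356161,  0.14169645,  0.98990375,  1.65405642],
       [ 0.        ,  0.        ,  0.        ,  1.        ]])}
{'t': 0.1, 'q': array([-1.30611558,  0.47771849,  0.02234609,  1.55634979, -0.01149626,
        1.10928927, -0.08311259]), 'joint_vel': array([ 0.00062695, -0.00071834, -0.00082816, -0.00492131,  0.00145893,
       -0.00036215,  0.00091616]), 'joint_torque': array([ 4.20767828e-03, -5.97766507e+01,  1.61374222e+00, -2.81957871e+01,
        1.28311824e-02,  5.09069388e-03, -3.34675622e-05]), 'eef_pos': array([0.24565943, 0.62814097, 0.23042347]), 'tool_rot': array([-9.03659798e-05,  1.85309955e-01,  9.82679781e-01, -8.13321001e-04]), 'contact_force': array([-0.75894929, -0.12211159,  0.03820934]), 'torque': array([ 0.02449564, -0.06781571, -0.03811317]), 'grasp_force': 0.0, 'gripper_width': 1.0017321708887337} 0.0187
```

View pics/scene0.png

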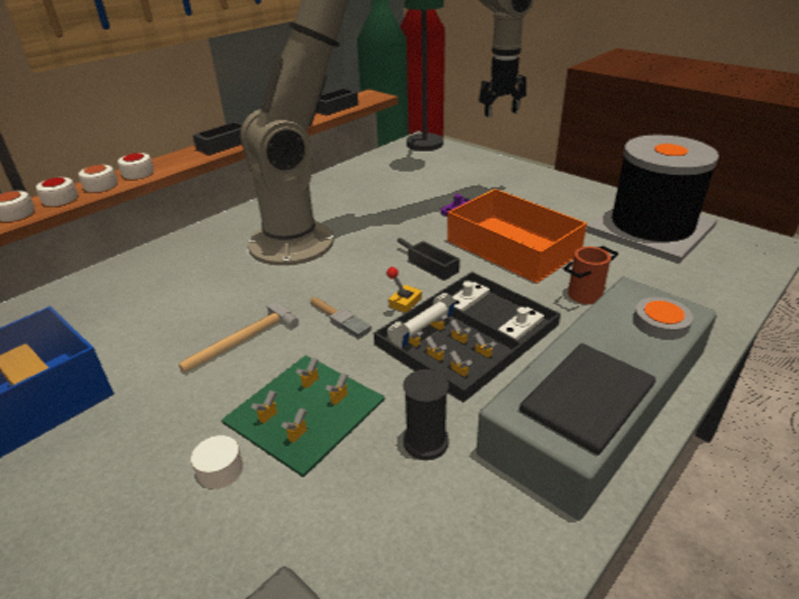

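View pics/top0.png

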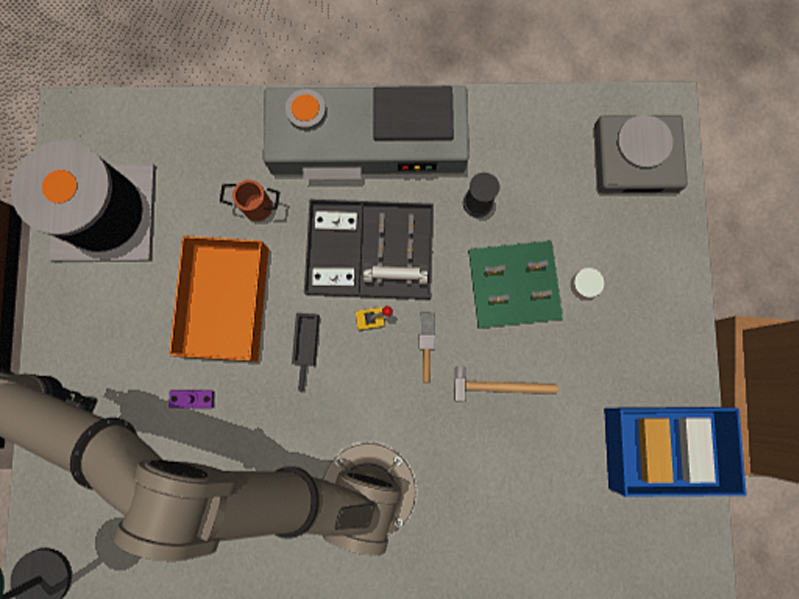

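The scene view (800 wide) shows two white castings in the tray at (467,290) and (521,318), one shaft at (425,318) and the red lever ball at (392,272). The purple look-alike is behind the tote at (455,205). The top view shows the castings at (334,220) and (333,276), the shaft at (395,274), the ball at (388,311), the tote at (220,300), the rack at (516,284) and the purple look-alike at (191,399).

Candidates:
- **Castings:** the two white ones are in the tray. The purple one is a decoy.
- **Shaft:** there is only one. The blocks in the blue bin at (655,450) and (698,450) in the top view are not part of the job.

Next I'll take a close crop and measure.

Run:
```python
from h import *
t=cam("top"); s=cam("scene")
a=cv2.resize(t["frame"][120:220,190:290,::-1],(400,400),interpolation=cv2.INTER_CUBIC)
b=cv2.resize(s["frame"][165:265,235:365,::-1],(400*130//100-120,400*400//520+0),interpolation=cv2.INTER_CUBIC) if 0 else cv2.resize(s["frame"][160:260,240:340,::-1],(400,400),interpolation=cv2.INTER_CUBIC)
cv2.imwrite("pics/close0.png",np.hstack([a,b]))
k=1/1.5625
def T(u,v,z): return np.round(onz(t,u*k,v*k,z)*1000).astype(int)[:2]
hsv=cv2.cvtColor(t["frame"],cv2.COLOR_RGB2HSV)
def blob(name,cam_,lo,hi,z,roi,mn=10):
    hs=cv2.cvtColor(cam_["frame"],cv2.COLOR_RGB2HSV); m=cv2.inRange(hs,lo,hi); q=np.zeros_like(m); r0,r1,c0,c1=roi; q[r0:r1,c0:c1]=m[r0:r1,c0:c1]
    cs,_=cv2.findContours(q,cv2.RETR_EXTERNAL,cv2.CHAIN_APPROX_NONE)
    for c in cs:
        if cv2.contourArea(c)<mn: continue
        r=cv2.minAreaRect(c); bx=cv2.boxPoints(r)
        print(name,cv2.contourArea(c),np.round(r[0],1),"ctr mm",np.round(onz(cam_,*r[0],z)[:2]*1000).astype(int),"corners",[np.round(onz(cam_,*p,z)[:2]*1000).astype(int).tolist() for p in bx])
blob("rack",t,(60,80,40),(85,255,255),.01,(150,220,295,365),200)
blob("tote",t,(5,150,80),(18,255,255),.09,(145,240,105,180),200)
blob("yellow",t,(20,120,80),(32,255,255),.025,(190,220,215,260),20)
blob("ball",t,(0,150,80),(6,255,255),.11,(190,210,240,260),8)
blob("ballS",s,(0,150,80),(6,255,255),.11,(165,185,240,262),8)
blob("shaftcast",t,(0,0,135),(180,60,255),.03,(125,195,195,280),40)
print("tray",[T(*p,.032) for p in((311,201),(433,204),(431,298),(306,296))])
# ball by two rays
```

```text
rack 2600.0 [330.2 181.8] ctr mm [ 521 -384] corners [[613, -265], [636, -487], [430, -501], [407, -282]]
tote 4024.5 [140.1 191. ] ctr mm [478 364] corners [[339, 482], [644, 467], [620, 243], [317, 265]]
yellow 113.5 [236.6 203.6] ctr mm [433  -5] corners [[452, 33], [462, -35], [415, -42], [404, 25]]
ball 19.0 [248.1 199.1] ctr mm [441 -52] corners [[435, -40], [453, -46], [446, -65], [428, -59]]
ballS 26.5 [251.1 174.3] ctr mm [438 -52] corners [[434, -66], [418, -37], [443, -37], [458, -67]]
shaftcast 259.5 [213. 177.] ctr mm [541  90] corners [[562, 142], [561, 37], [520, 37], [521, 142]]
shaftcast 208.0 [253.1 174.9] ctr mm [548 -71] corners [[532, 10], [570, 9], [564, -153], [526, -151]]
shaftcast 255.5 [215.  140.5] ctr mm [692  82] corners [[669, 135], [715, 136], [714, 29], [668, 29]]
shaftcast 508.5 [237.  159.5] ctr mm [612  -7] corners [[758, 165], [755, -179], [470, -174], [473, 161]]
tray [array([742, 148]), array([ 731, -171]), array([ 483, -162]), array([491, 158])]
```

View pics/close0.png

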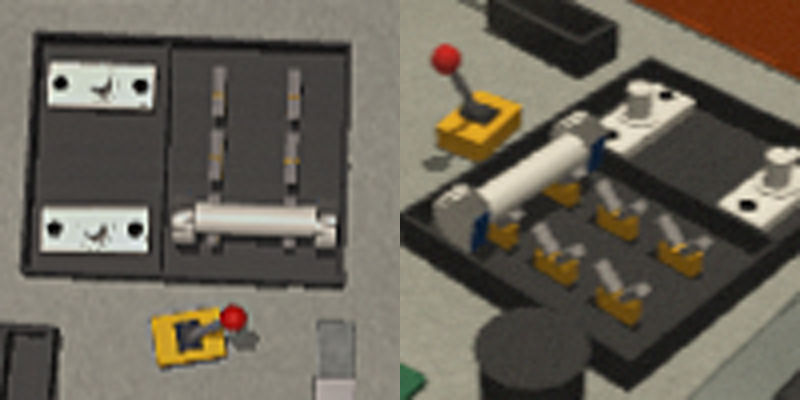

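The close crop shows both castings upright with plain white plates, so neither is the purple decoy. The shaft lies in the cradle nearest the robot with its blue flats facing +x. The lever is at run, with its ball on the -y side.

First I'll move to the lever.

Request:
carry_out(targets=[255,29,-41,4,-3.9,255,29,-41,4,-3.9,255,29,-41,4,-3.9,255,29,-41,4,-3.9,255,29,-41,4,-3.9,255,29,-41,4,-3.9,255,29,-41,4,-3.9,255,29,-41,4,-3.9,255,-4,-40,0,-3.9,255,-4,-40,0,-3.9,255,-4,-40,0,-3.9,255,-4,-40,0,-3.9,255,-4,-40,0,-3.9,255,-4,-40,0,-3.9,255,-4,-40,0,-3.9,255,-4,-40,0,-3.9,255,-4,-40,0,-3.9,255,-3,-40,0,-4.2])

```text
t: 2.0
eef_pos: [0.4365, -0.0984, 0.2632]
tool_rot: [-0.0, 0.719, 0.695, 0.0]
contact_force: [0.3, -0.2, 0.0]
gripper_width: 0.002
grasp_force: 0.0
```

Request:
carry_out(targets=[255,0,0,-40,0,255,0,0,-40,0,255,0,0,-40,0,255,0,0,-40,0,255,0,0,0,0,255,0,0,0,0])

```text
t: 2.6
eef_pos: [0.4369, -0.0972, 0.1035]
tool_rot: [-0.0, 0.719, 0.695, -0.001]
contact_force: [0.3, -0.4, 0.9]
gripper_width: -0.0
grasp_force: 0.0
```

Request:
carry_out(targets=[255,0,15,-3,0,255,-1,15,0,0,255,-1,15,0,0,255,-2,15,0,0,255,-2,15,0,0,255,-2,15,0,0,255,-2,10,0,0,255,0,5,0,0,255,0,4,0,0,255,0,0,0,0])

```text
t: 3.6
eef_pos: [0.4276, 0.0124, 0.1005]
tool_rot: [0.0, 0.718, 0.696, 0.0]
contact_force: [0.4, 0.2, -0.3]
gripper_width: 0.001
grasp_force: 0.0
```

Request:
carry_out(targets=[255,0,3,0,0,255,0,3,0,0,255,0,3,0,0,255,0,0,0,0])

```text
t: 4.0
eef_pos: [0.4271, 0.0184, 0.0999]
tool_rot: [0.001, 0.719, 0.695, -0.001]
contact_force: [0.2, -9.3, 1.0]
gripper_width: -0.002
grasp_force: 5.0
```

Run:
```python
from h import *
s=cam("scene"); save(s,"lev1.png",(130,260,220,350),4)
hs=cv2.cvtColor(s["frame"],cv2.COLOR_RGB2HSV); m=cv2.inRange(hs,(0,150,80),(6,255,255))[120:190,230:300]
v,u=np.nonzero(m); print(u.mean()+230,v.mean()+120,onz(s,u.mean()+230,v.mean()+120,.11))
k=1/1.5625
t=cam("top")
for p in((465,382),(520,384),(555,384),(480,322),(560,318)): print(p,onz(t,p[0]*k,p[1]*k,.015)[:2].round(3))
```

```text
270.6666666666667 158.53333333333333 [0.42046424 0.0706294  0.11      ]
(465, 382) [ 0.27  -0.245]
(520, 384) [ 0.263 -0.384]
(555, 384) [ 0.263 -0.473]
(480, 322) [ 0.422 -0.287]
(560, 318) [ 0.431 -0.493]
```

View pics/lev1.png

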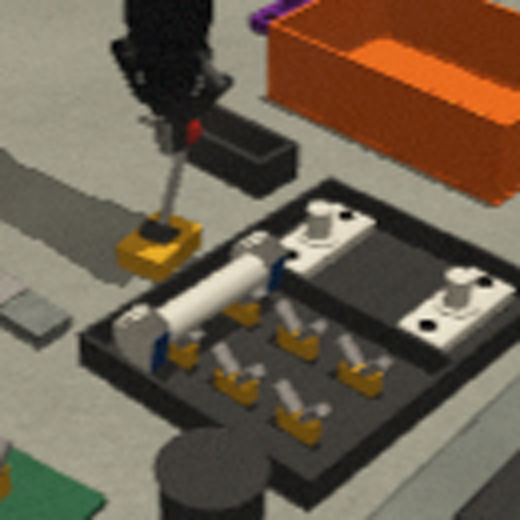

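The crop shows the lever fully over. The ball is at about (195,130) in the crop, the force is 9 N against the end stop, and the position agrees with the stop geometry. Now the near casting.

Request:
carry_out(targets=[255,0,-20,0,0,255,0,0,35,0,145,0,0,35,0,145,15,10,10,0,145,25,20,0,0,145,25,22,0,0,145,25,22,0,0,145,25,20,0,0,145,0,0,-30,0,145,0,0,-30,0,145,0,0,0,0])

```text
t: 5.2
eef_pos: [0.5393, 0.0949, 0.1166]
tool_rot: [-0.002, 0.718, 0.696, -0.003]
contact_force: [-0.8, 0.4, -0.4]
gripper_width: 0.436
grasp_force: 0.0
```

```bash
cat > cast.py <<'E'
from h import *
def cast(z=.023):
    t=cam("top"); s=cam("scene")
    # plate holes/plate: white blobs in castings bay from both views
    for c,n in((t,"top"),(s,"scene")):
        hs=cv2.cvtColor(c["frame"],cv2.COLOR_RGB2HSV); m=cv2.inRange(hs,(0,0,135),(180,60,255))
        cs,_=cv2.findContours(m,cv2.RETR_EXTERNAL,cv2.CHAIN_APPROX_NONE)
        for q in cs:
            if not 40<cv2.contourArea(q)<800: continue
            r=cv2.minAreaRect(q); p=onz(c,*r[0],z)
            if .48<p[0]<.76 and -.18<p[1]<.17: print(n,p[:2].round(3),np.round(r[0],1),cv2.contourArea(q))
    return t,s
E
python3 - <<'E'
from cast import *
t,s=cast(); print(bot.get_obs()["eef_pos"],bot.get_obs()["gripper_width"])
a=cv2.resize(t["frame"][110:230,180:300,::-1],(390,390)); b=cv2.resize(s["frame"][130:250,230:350,::-1],(390,390)); cv2.imwrite("pics/g1.png",np.hstack([a,b]))
E
```

```text
scene [0.689 0.082] [333.1 205.4] 204.0
scene [ 0.522 -0.038] [272.6 202.4] 182.5
scene [0.539 0.096] [300.1 187.1] 100.5
[0.54189868 0.09480986 0.12014734] 0.4332707021511444
```

View pics/g1.png

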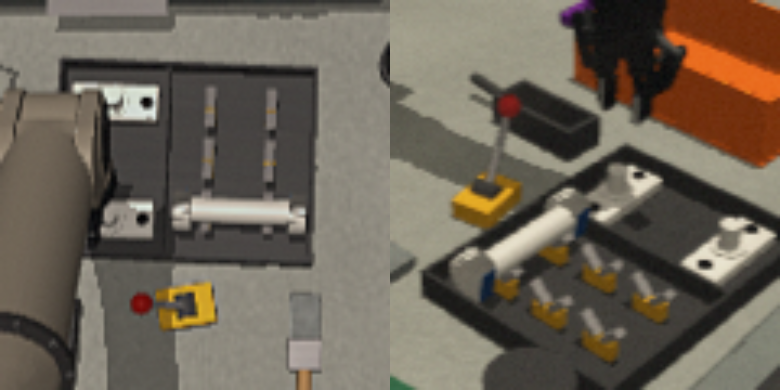

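The lever is at stop in both views, with the ball at (141,303) left and (508,105) right. The gripper is above the near casting, so I'll descend, grip and lift.

Request:
carry_out(targets=[145,0,-4,-30,0,145,0,0,-30,0,145,0,0,-20,0,145,0,0,-12,0,145,0,0,0,0,255,0,0,0,0,255,0,0,0,0,255,0,0,0,0,255,0,0,0,0,255,0,0,0,0], newtons=60)

```text
t: 6.3
eef_pos: [0.5429, 0.0912, 0.0296]
tool_rot: [0.0, 0.719, 0.695, 0.001]
contact_force: [-2.0, -0.5, 8.2]
gripper_width: 0.234
grasp_force: 59.1
```

Request:
carry_out(targets=[255,0,0,30,0,255,0,0,40,0,255,0,0,40,0,255,0,0,40,0,255,0,0,0,0])

```text
t: 6.8
eef_pos: [0.5457, 0.0915, 0.1838]
tool_rot: [0.002, 0.719, 0.695, 0.005]
contact_force: [0.3, 1.0, -2.2]
gripper_width: 0.236
grasp_force: 59.8
```

Request:
carry_out(targets=[255,0,30,0,0,255,0,36,0,0,255,0,36,0,0,255,0,36,0,0,255,0,36,0,0,255,0,36,0,0,255,0,36,0,0,255,0,36,0,0,255,0,0,0,0,255,0,0,0,0])

```text
t: 7.8
eef_pos: [0.541, 0.374, 0.1768]
tool_rot: [-0.0, 0.718, 0.696, -0.001]
contact_force: [0.5, -2.1, -3.1]
gripper_width: 0.236
grasp_force: 59.7
```

Request:
carry_out(targets=[255,0,0,-40,0,255,0,0,-40,0,255,0,0,-30,0,255,0,0,-20,0,255,0,0,-14,0,255,0,0,-5,0,255,0,0,0,0])

```text
t: 8.5
eef_pos: [0.5426, 0.3718, 0.0299]
tool_rot: [0.0, 0.719, 0.695, -0.0]
contact_force: [0.3, 0.6, -2.1]
gripper_width: 0.233
grasp_force: 59.8
```

Request:
carry_out(targets=[145,0,0,0,0,145,0,0,0,0,145,0,0,0,0,145,0,0,40,0,145,0,0,40,0,145,0,0,40,0,145,0,0,30,0,145,0,0,0,0])

```text
t: 9.3
eef_pos: [0.545, 0.3745, 0.1846]
tool_rot: [0.0, 0.719, 0.695, 0.005]
contact_force: [0.5, 0.8, -0.7]
gripper_width: 0.426
grasp_force: 0.0
```

Run:
```python
from cast import *
t,s=cast(); print(bot.get_obs()["eef_pos"],bot.get_obs()["gripper_width"])
a=cv2.resize(t["frame"][110:240,90:285,::-1],(600,400)); b=cv2.resize(s["frame"][100:250,240:390,::-1],(400,400)); cv2.imwrite("pics/g2.png",cv2.resize(np.hstack([a,b]),(800,320)))
```

```text
scene [0.689 0.082] [333.  205.3] 203.0
scene [ 0.522 -0.038] [272.6 202.4] 182.5
[0.54240038 0.37345148 0.17989147] 0.42588613924122265
```

View pics/g2.png

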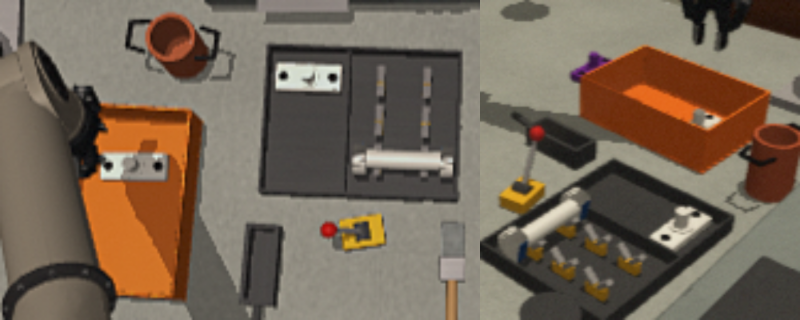

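The first casting lies flat in the tote, at (133,165) left. The second has not moved, at (308,77).

Request:
carry_out(targets=[145,19,-30,0,0,145,19,-37,0,0,145,19,-37,0,0,145,19,-37,0,0,145,19,-37,0,0,145,19,-37,0,0,145,19,-37,0,0,145,19,-39,0,0,145,0,0,-40,0,145,0,0,-20,0,145,0,0,0,0,145,0,0,0,0])

```text
t: 10.6
eef_pos: [0.6935, 0.0822, 0.1181]
tool_rot: [-0.0, 0.718, 0.696, -0.001]
contact_force: [0.1, -0.5, 1.0]
gripper_width: 0.435
grasp_force: 0.0
```

Run:
```python
from cast import *
t,s=cast(); print(bot.get_obs()["eef_pos"],bot.get_obs()["gripper_width"])
```

```text
scene [0.695 0.08 ] [334.3 206.3] 155.5
scene [ 0.522 -0.038] [272.6 202.4] 183.5
[0.69482181 0.08241638 0.12015429] 0.43217847769401313
```

Request:
carry_out(targets=[145,0,0,-30,0,145,0,0,-30,0,145,0,0,-20,0,145,0,0,-8,0,145,0,0,0,0,255,0,0,0,0,255,0,0,0,0,255,0,0,0,0,255,0,0,0,0,255,0,0,0,0])

```text
t: 11.7
eef_pos: [0.6951, 0.0822, 0.0329]
tool_rot: [0.001, 0.718, 0.696, 0.001]
contact_force: [-1.9, 0.5, 7.6]
gripper_width: 0.233
grasp_force: 59.4
```

Request:
carry_out(targets=[255,0,0,30,0,255,0,0,40,0,255,0,0,40,0,255,0,0,40,0,255,0,0,0,0])

```text
t: 12.2
eef_pos: [0.6981, 0.0817, 0.1883]
tool_rot: [0.003, 0.719, 0.695, 0.005]
contact_force: [1.2, -0.5, -1.7]
gripper_width: 0.233
grasp_force: 59.7
```

Request:
carry_out(targets=[255,-25,28,0,0,255,-28,30,0,0,255,-28,30,0,0,255,-28,30,0,0,255,-28,30,0,0,255,-28,30,0,0,255,-28,30,0,0,255,-28,30,0,0,255,-28,30,0,0,255,-22,24,0,0,255,0,0,0,0,255,0,0,0,0])

```text
t: 13.4
eef_pos: [0.4223, 0.3745, 0.1806]
tool_rot: [0.0, 0.718, 0.696, -0.0]
contact_force: [-0.1, -0.5, -3.0]
gripper_width: 0.235
grasp_force: 59.7
```

Request:
carry_out(targets=[255,0,0,-40,0,255,0,0,-40,0,255,0,0,-30,0,255,0,0,-20,0,255,0,0,-12,0,255,0,0,-4,0,255,0,0,0,0])

```text
t: 14.1
eef_pos: [0.4239, 0.3736, 0.0352]
tool_rot: [0.0, 0.719, 0.695, 0.0]
contact_force: [0.8, -0.2, -2.5]
gripper_width: 0.236
grasp_force: 59.9
```

Request:
carry_out(targets=[255,0,0,-2,0,145,0,0,0,0,145,0,0,0,0,145,0,0,0,0,145,0,0,40,0,145,0,0,40,0,145,0,0,40,0,145,0,0,30,0,145,0,0,0,0])

```text
t: 15.0
eef_pos: [0.4254, 0.376, 0.1879]
tool_rot: [-0.001, 0.719, 0.695, 0.004]
contact_force: [-0.9, 0.6, -0.3]
gripper_width: 0.429
grasp_force: 0.0
```

```bash
cat > sh.py <<'E'
from h import *
def bar(c,z,roi):
    "bar axis: bright pixels in roi (r0,r1,c0,c1) -> minAreaRect of largest blob, world points at height z"
    hs=cv2.cvtColor(c["frame"],cv2.COLOR_RGB2HSV); m=cv2.inRange(hs,(0,0,130),(180,60,255)); q=np.zeros_like(m); r0,r1,c0,c1=roi; q[r0:r1,c0:c1]=m[r0:r1,c0:c1]
    cs,_=cv2.findContours(q,cv2.RETR_EXTERNAL,cv2.CHAIN_APPROX_NONE); k=max(cs,key=cv2.contourArea)
    r=cv2.minAreaRect(k); bx=sorted(cv2.boxPoints(r).tolist(),key=lambda p:p[0])
    L=np.mean(bx[:2],0); R=np.mean(bx[2:],0)
    print("bar px",np.round(r[0],1),np.round(r[1],1),"ctr",onz(c,*r[0],z).round(4)[:2],"ends",onz(c,*L,z).round(3)[:2],onz(c,*R,z).round(3)[:2])
E
python3 - <<'E'
from sh import *
t=cam("top"); s=cam("scene"); print(bot.get_obs()["eef_pos"])
bar(t,.046,(165,185,232,276)); bar(s,.046,(185,222,250,290))
a=cv2.resize(t["frame"][160:190,225:280,::-1],(704,384),interpolation=cv2.INTER_CUBIC); b=cv2.resize(s["frame"][180:230,245:305,::-1],(480,400),interpolation=cv2.INTER_CUBIC)
a=cv2.resize(a,(400,218)); w=np.zeros((400,800,3),np.uint8); w[:218,:400]=a; w[:333,400:]=cv2.resize(b,(400,333)); 
w[222:400,:270]=cv2.resize(t["frame"][140:240,100:250,::-1],(270,178)); cv2.imwrite("pics/sh1.png",w)
E
```

```text
[0.42318204 0.37452092 0.1837675 ]
bar px [253.1 174.9] [40.2  9.2] ctr [ 0.5451 -0.0715] ends [0.548 0.008] [ 0.542 -0.151]
bar px [272.7 202.5] [ 7.8 28.8] ctr [ 0.5426 -0.0613] ends [ 0.541 -0.119] [ 0.545 -0.   ]
```

View pics/sh1.png

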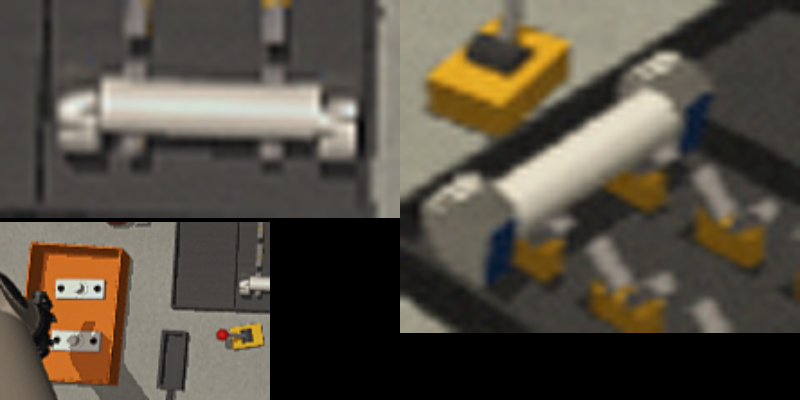

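Both castings lie in the tote and the castings' bay is empty. The shaft's flats face +x, at (695,120) and (500,250) on the right. Next I'll grip the shaft.

Request:
carry_out(targets=[105,11,-35,0,0,105,11,-41,0,0,105,11,-41,0,0,105,11,-41,0,0,105,11,-41,0,0,105,11,-41,0,0,105,11,-41,0,0,105,11,-41,0,0,105,11,-41,0,0,105,11,-41,0,0,105,11,-41,0,0,105,0,0,-40,0,105,0,0,-30,0,105,0,0,0,0,105,0,0,0,0], newtons=60)

```text
t: 16.6
eef_pos: [0.5433, -0.071, 0.1124]
tool_rot: [-0.001, 0.719, 0.695, -0.001]
contact_force: [1.0, -0.6, 0.6]
gripper_width: 0.587
grasp_force: 0.0
```

Run:
```python
from sh import *
o=bot.get_obs(); print(o["eef_pos"],o["gripper_width"])
s=cam("scene"); hs=cv2.cvtColor(s["frame"],cv2.COLOR_RGB2HSV); m=cv2.inRange(hs,(105,120,20),(125,255,200))
cs,_=cv2.findContours(m[180:230,245:305],cv2.RETR_EXTERNAL,cv2.CHAIN_APPROX_NONE)
for q in cs:
    if cv2.contourArea(q)<4: continue
    c=q[:,0].mean(0)+[245,180]
    for y in(-.001,-.141):
        o_,d=ray(s,*c); p=o_+d*(y-o_[1])/d[1]; print(cv2.contourArea(q),c,y,p)
```

```text
[ 0.54325994 -0.0710012   0.11239149] 0.5872004511229072
10.5 [259.35294118 217.76470588] -0.001 [ 0.42227068 -0.001      -0.12267221]
10.5 [259.35294118 217.76470588] -0.141 [ 0.5544107  -0.141       0.03674664]
9.0 [288.625 198.5  ] -0.001 [ 0.56261078 -0.001       0.03818043]
9.0 [288.625 198.5  ] -0.141 [ 0.67036513 -0.141       0.16964931]
```

The blue flats measure about 30° below horizontal on the +x side, so the shaft needs a roll of about 120°. That is 54 mm of rolling on its 52 mm collars. I'll do the roll on the free strip of table in front of the rack.

Request:
carry_out(targets=[105,1,0,-40,0,105,0,0,-30,0,105,0,0,-17,0,105,0,0,0,0,255,0,0,0,0,255,0,0,0,0,255,0,0,0,0,255,0,0,0,0,255,0,0,0,0])

```text
t: 17.55
eef_pos: [0.5447, -0.0708, 0.0279]
tool_rot: [-0.0, 0.719, 0.695, 0.0]
contact_force: [-5.5, 0.1, 3.8]
gripper_width: 0.331
grasp_force: 58.6
```

Request:
carry_out(targets=[255,0,0,20,0,255,0,0,35,0,255,0,0,40,0,255,0,0,40,0,255,0,0,0,0])

```text
t: 18.05
eef_pos: [0.5487, -0.0717, 0.1673]
tool_rot: [0.004, 0.719, 0.695, 0.004]
contact_force: [0.1, -0.0, -5.1]
gripper_width: 0.333
grasp_force: 60.9
```

Request:
carry_out(targets=[255,-14,-30,0,0,255,-18,-37,0,0,255,-18,-37,0,0,255,-18,-37,0,0,255,-18,-37,0,0,255,-18,-37,0,0,255,-18,-37,0,0,255,-18,-37,0,0,255,-18,-37,0,0,255,0,0,-30,0,255,0,0,-30,0,255,0,0,-20,0,255,0,0,0,0,255,0,0,0,0])

```text
t: 19.45
eef_pos: [0.3868, -0.3967, 0.0812]
tool_rot: [-0.0, 0.718, 0.696, -0.0]
contact_force: [-0.2, 0.1, -4.3]
gripper_width: 0.327
grasp_force: 60.4
```

Run:
```python
from sh import *
o=bot.get_obs(); print(o["eef_pos"],o["gripper_width"],o["grasp_force"])
t=cam("top");s=cam("scene")
r=(0.43,-0.40,.03); a=proj(t,r); b=proj(s,r); print(a,b)
A=t["frame"][int(a[1])-30:int(a[1])+50,int(a[0])-50:int(a[0])+50,::-1]; B=s["frame"][int(b[1])-50:int(b[1])+50,int(b[0])-50:int(b[0])+50,::-1]
cv2.imwrite("pics/r1.png",np.hstack([cv2.resize(A,(400,400)),cv2.resize(B,(400,400))]))
```

```text
[ 0.3868371  -0.39672584  0.08121446] 0.32677086316111165 60.38775444030762
(np.float64(335.93776064589593), np.float64(203.42822364091265)) (np.float64(170.2943859123806), np.float64(244.41935597498784))
```

View pics/r1.png

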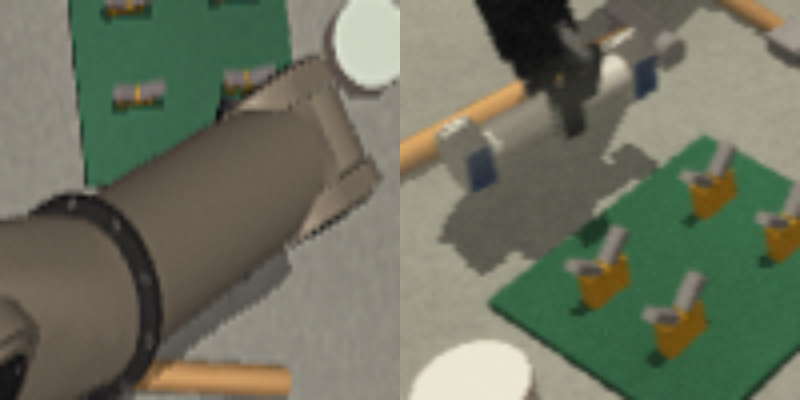

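The shaft is held over the free strip, with the flats toward +x at (645,75) and (480,168). The rack and hammer handle are clear. I'll re-measure the flats' angle now that the axis is known.

```bash
cat > ang.py <<'E'
from sh import *
import sys
def ang(c,ctr,axdir):
    "angle of flats' normal about axis: 0 = horizontal side e1, 90 = up; from blue blobs, fitting the pixel centroid to plane across collar middle"
    ctr=np.array(ctr); a=np.array(axdir)/np.linalg.norm(axdir); e1=np.cross(a,[0,0,1.])
    hs=cv2.cvtColor(c["frame"],cv2.COLOR_RGB2HSV); m=cv2.inRange(hs,(105,90,20),(130,255,220))
    cs,_=cv2.findContours(m,cv2.RETR_EXTERNAL,cv2.CHAIN_APPROX_NONE)
    for sgn in(-1,1):
        P=ctr+sgn*.07*a; u=np.array(proj(c,P))
        M=[k for k in cs if cv2.contourArea(k)>3 and np.linalg.norm(k[:,0].mean(0)-u)<12]
        for k in M:
            mm=cv2.moments(k); px=(mm["m10"]/mm["m00"],mm["m01"]/mm["m00"])
            o,d=ray(c,*px); t=((P-o)@a)/(d@a); q=o+d*t-P
            print(sgn,np.round(px,1),cv2.contourArea(k),"offset mm",np.round([q@e1*1e3,q[2]*1e3],1),"deg",round(float(np.degrees(np.arctan2(q[2],q@e1)))))
E
python3 - <<'E'
from ang import *
o=bot.get_obs()["eef_pos"]; a=(.035,1,0)
ang(cam("scene"),[o[0],o[1],o[2]+.0181],a)
E
```

```text
1 [180.9 215.2] 3.5 offset mm [ 10.7 -18.2] deg -60
```

```bash
python3 - <<'E'
import re
s=open('ang.py').read()
s=re.sub(r'hs=cv2.*\n','f=c["frame"].astype(int); m=((f[...,2]-f[...,0]>18)&(f[...,2]-f[...,1]>8)).astype(np.uint8)\n',s,1)
open('ang.py','w').write(s)
E
python3 - <<'E'
from ang import *
o=bot.get_obs()["eef_pos"]; a=(.035,1,0)
ang(cam("scene"),[o[0],o[1],o[2]+.0181],a)
E
```

```text
1 [180.9 214.5] 9.0 offset mm [ 11.6 -14.9] deg -52<stdin>:3: DeprecationWarning: 'count' is passed as positional argument
```

Run:
```python
from ang import *
o=bot.get_obs()["eef_pos"]; a=np.array([.035,1,0]); e1=np.array([1,-.035,0]);z=np.array([0,0,1.])
c=cam("scene"); C=np.array([o[0],o[1],o[2]+.0181])
f=c["frame"].astype(int); m=(f[...,2]-f[...,0]>10)&(f[...,2]-f[...,1]>4)
m=m[190:270,110:210]; n,l,st,ce=cv2.connectedComponentsWithStats(m.astype(np.uint8))
for i in range(1,n):
    if st[i,4]>6: print("blob",st[i],ce[i]+[110,190])
for sg in(-1,1):
  for th in(20,0,-20,-40,-60):
    r=np.radians(th); N=np.cos(r)*e1+np.sin(r)*z; T=-np.sin(r)*e1+np.cos(r)*z
    print(sg,th,[tuple(np.round(proj(c,C+sg*x*a+.017*N+k*.0197*T),1)) for x in(.06,.08) for k in(-1,1)],np.round(proj(c,C+sg*.07*a+.017*N),1))
```

```text
blob [69 18  5 10 40] [180.95  212.875]
blob [27 42  7 10 44] [140.09090909 236.5       ]
-1 20 [(np.float64(145.6), np.float64(237.0)), (np.float64(140.3), np.float64(224.9)), (np.float64(139.3), np.float64(240.6)), (np.float64(133.9), np.float64(228.4))] [139.8 232.7]
-1 0 [(np.float64(145.0), np.float64(237.9)), (np.float64(142.1), np.float64(227.4)), (np.float64(138.8), np.float64(241.4)), (np.float64(135.7), np.float64(230.9))] [140.5 234.5]
-1 -20 [(np.float64(143.9), np.float64(237.8)), (np.float64(143.7), np.float64(230.2)), (np.float64(137.7), np.float64(241.3)), (np.float64(137.4), np.float64(233.8))] [140.7 235.8]
-1 -40 [(np.float64(142.3), np.float64(236.8)), (np.float64(144.9), np.float64(233.0)), (np.float64(136.2), np.float64(240.3)), (np.float64(138.6), np.float64(236.6))] [140.5 236.7]
-1 -60 [(np.float64(140.6), np.float64(235.0)), (np.float64(145.6), np.float64(235.4)), (np.float64(134.4), np.float64(238.5)), (np.float64(139.3), np.float64(239.0))] [140.  236.9]
1 20 [(np.float64(180.3), np.float64(217.0)), (np.float64(175.8), np.float64(205.5)), (np.float64(185.7), np.float64(213.9)), (np.float64(181.3), np.float64(202.5))] [180.8 209.7]
1 0 [(np.float64(179.6), np.float64(218.0)), (np.float64(177.6), np.float64(207.8)), (np.float64(184.9), np.float64(214.9)), (np.float64(183.1), np.float64(204.7))] [181.3 211.4]
1 -20 [(np.float64(178.3), np.float64(218.1)), (np.float64(179.1), np.float64(210.4)), (np.float64(183.6), np.float64(215.0)), (np.float64(184.5), np.float64(207.4))] [181.4 212.8]
1 -40 [(np.float64(176.7), np.float64(217.2)), (np.float64(180.1), np.float64(213.1)), (np.float64(182.0), np.float64(214.2)), (np.float64(185.5), np.float64(210.0))] [181.1 213.7]
1 -60 [(np.float64(174.9), np.float64(215.6)), (np.float64(180.5), np.float64(215.4)), (np.float64(180.2), np.float64(212.6)), (np.float64(185.9), np.float64(212.3))] [180.4 214. ]
```

By the blobs' extent and area, the flats are near -20°, so the roll is about 110°, or 50 mm. I'll lower the shaft, loosen the grip, roll it toward -x and re-grip.

Request:
carry_out(targets=[255,0,0,-30,0,255,0,0,-25,0,255,0,0,-12,0,255,0,0,-5,0,255,0,0,0,0,255,0,0,0,0])

```text
t: 20.3
eef_pos: [0.3877, -0.3976, 0.01]
tool_rot: [0.001, 0.719, 0.695, 0.0]
contact_force: [0.1, 0.4, -5.6]
gripper_width: 0.33
grasp_force: 60.5
```

Request:
carry_out(targets=[255,0,0,-2,0,255,0,0,0,0,150,0,0,0,0,150,0,0,0,0,150,0,0,0,0])

```text
t: 20.8
eef_pos: [0.3873, -0.3972, 0.0074]
tool_rot: [0.0, 0.719, 0.695, 0.0]
contact_force: [0.1, -0.1, -0.7]
gripper_width: 0.409
grasp_force: 0.0
```

Request:
carry_out(targets=[150,-4,0,0,0,150,-4,0,0,0,150,-4,0,0,0,150,-4,0,0,0,150,-4,0,0,0,150,-4,0,0,0,150,-4,0,0,0,150,-4,0,0,0,150,-4,0,0,0,150,-4,0,0,0,150,-4,1,0,0,150,-3,1,0,0,150,-3,0,0,0,150,0,0,0,0,150,0,0,0,0,255,0,0,0,0,255,0,0,0,0,255,0,0,0,0])

```text
t: 22.6
eef_pos: [0.3374, -0.3949, 0.0073]
tool_rot: [0.0, 0.719, 0.695, 0.0]
contact_force: [0.4, 1.4, 4.6]
gripper_width: 0.332
grasp_force: 58.8
```

Request:
carry_out(targets=[255,0,0,0,0,255,0,0,30,0,255,0,0,40,0,255,0,0,0,0,255,0,0,0,0])

```text
t: 23.1
eef_pos: [0.3372, -0.3944, 0.0768]
tool_rot: [0.0, 0.718, 0.696, 0.0]
contact_force: [-0.0, 0.7, -5.2]
gripper_width: 0.331
grasp_force: 61.6
```

Run:
```python
from sh import *
o=bot.get_obs(); print(o["eef_pos"],o["gripper_width"],o["grasp_force"])
s=cam("scene");t=cam("top")
b=proj(s,(o["eef_pos"][0],-.4,.1)); B=s["frame"][int(b[1])-35:int(b[1])+35,int(b[0])-35:int(b[0])+35,::-1]
cv2.imwrite("pics/r2.png",cv2.resize(B,(560,560),interpolation=cv2.INTER_CUBIC)); print(b)
```

```text
[ 0.33718341 -0.3944123   0.07676909] 0.33147140649093604 61.63376569747925
(np.float64(147.7754697012243), np.float64(213.45024395738514))
```

View pics/r2.png

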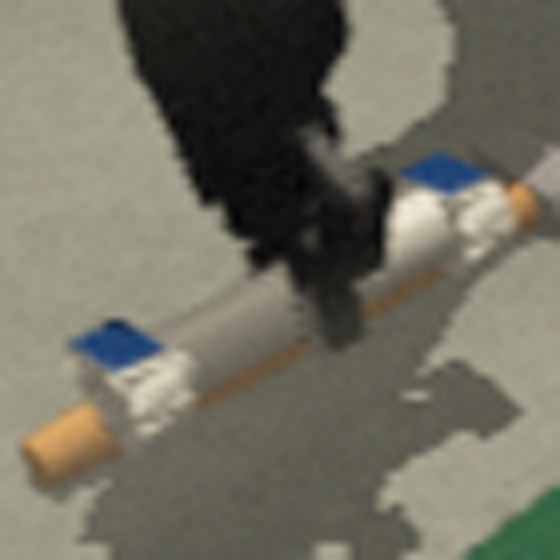

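The flats now face up, at (120,345) and (440,172). I'll check the residual angle against the projected edge direction and get the groove points from the V-blocks.

Run:
```python
from ang import *
o=bot.get_obs()["eef_pos"]; a=np.array([.035,1,0]); e1=np.array([1,-.035,0]);z=np.array([0,0,1.])
c=cam("scene"); C=np.array([o[0],o[1],o[2]+.0185])
for th in(75,90,105):
    r=np.radians(th); N=np.cos(r)*e1+np.sin(r)*z; T=-np.sin(r)*e1+np.cos(r)*z; sg=-1
    p=[np.array(proj(c,C+sg*x*a+.017*N+k*.0197*T)) for x in(.08,.06) for k in(1,-1)]
    print(th,np.round(p,1).tolist(),"edge",(p[1]-p[0]).round(1))
t=cam("top"); k=1/1.5625
for p in((495,271),(499,299),(538,267),(541,295)): print(p,onz(t,p[0]*k,p[1]*k,.05)[:2].round(3))
# V-blocks' orange bodies in scene and steel faces: orange centroids (body below groove, ~z .03)
hs=cv2.cvtColor(c["frame"],cv2.COLOR_RGB2HSV); m=cv2.inRange(hs,(10,140,60),(25,255,255))
# rack outline
g=cv2.inRange(hs,(60,70,30),(90,255,255)); cs,_=cv2.findContours(g,cv2.RETR_EXTERNAL,cv2.CHAIN_APPROX_NONE); K=max([q for q in cs if onz(c,*q[:,0].mean(0).astype(float),.01)[0]<.8],key=cv2.contourArea)
q=cv2.approxPolyDP(cv2.convexHull(K),6,True)[:,0]; print("rack scene",[onz(c,float(x),float(y),.01)[:2].round(3).tolist() for x,y in q])
n,l,st,ce=cv2.connectedComponentsWithStats(m)
for i in range(1,n):
    if st[i,4]>8:
        p=onz(c,*ce[i],.03)
        if .4<p[0]<.66 and -.52<p[1]<-.25: print("orange",ce[i].round(1),st[i,4],p[:2].round(3))
```

```text
75 [[121.6, 218.8], [129.2, 227.3], [127.9, 215.5], [135.4, 223.9]] edge [7.6 8.5]
90 [[121.1, 219.2], [128.1, 225.2], [127.3, 216.0], [134.3, 221.9]] edge [6.9 6. ]
105 [[121.0, 220.1], [126.8, 223.2], [127.1, 216.9], [133.1, 219.9]] edge [5.8 3.1]
(495, 271) [ 0.548 -0.325]
(499, 299) [ 0.476 -0.332]
(538, 267) [ 0.557 -0.434]
(541, 295) [ 0.485 -0.439]
rack scene [[0.411, -0.288], [0.618, -0.275], [0.635, -0.485], [0.43, -0.5]]
orange [197.7 242.5] 74 [ 0.486 -0.341]
orange [216.4 252.9] 76 [ 0.561 -0.334]
orange [170.7 264.5] 90 [ 0.497 -0.449]
orange [189.8 276.4] 95 [ 0.572 -0.441]
```

The quad matches about 103°, so the shaft is over-rolled by 13°. I'll roll it back 6 mm.

Request:
carry_out(targets=[255,0,0,-40,0,255,0,0,-24,0,255,0,0,-6,0,255,0,0,0,0,150,0,0,0,0,150,0,0,0,0,150,0,0,0,0,150,2,0,0,0,150,2,0,0,0,150,2,0,0,0,150,0,0,0,0,255,0,0,0,0,255,0,0,0,0,255,0,0,0,0,255,0,0,0,0,255,0,0,30,0,255,0,0,40,0,255,0,0,0,0,255,0,0,0,0])

```text
t: 25.2
eef_pos: [0.3427, -0.3944, 0.0767]
tool_rot: [-0.0, 0.718, 0.696, 0.0]
contact_force: [0.1, 0.9, -5.4]
gripper_width: 0.33
grasp_force: 61.6
```

Run:
```python
from ang import *
o=bot.get_obs()["eef_pos"]; print(o); a=np.array([.035,1,0]); e1=np.array([1,-.035,0]);z=np.array([0,0,1.])
c=cam("scene"); C=np.array([o[0],o[1],o[2]+.0185])
b=proj(c,C); B=c["frame"][int(b[1])-35:int(b[1])+35,int(b[0])-35:int(b[0])+35,::-1]
cv2.imwrite("pics/r3.png",cv2.resize(B,(560,560),interpolation=cv2.INTER_CUBIC)); print(int(b[0])-35,int(b[1])-35)
for th in(75,90,105):
    r=np.radians(th); N=np.cos(r)*e1+np.sin(r)*z; T=-np.sin(r)*e1+np.cos(r)*z
    for sg in(-1,1):
        p=[np.array(proj(c,C+sg*x*a+.017*N+k*.0197*T)) for x in(.08,.06) for k in(1,-1)]
        print(th,sg,np.round((np.array(p)-[int(b[0])-35,int(b[1])-35])*8).astype(int).tolist())
```

```text
[ 0.34271399 -0.39437483  0.07670484]
115 179
75 -1 [[60, 324], [121, 393], [110, 298], [171, 366]]
75 1 [[432, 130], [493, 191], [388, 153], [449, 214]]
90 -1 [[56, 328], [112, 376], [105, 302], [162, 349]]
90 1 [[426, 135], [485, 175], [383, 157], [441, 199]]
105 -1 [[54, 335], [101, 360], [104, 309], [152, 333]]
105 1 [[423, 142], [475, 161], [380, 165], [432, 184]]
```

View pics/r3.png

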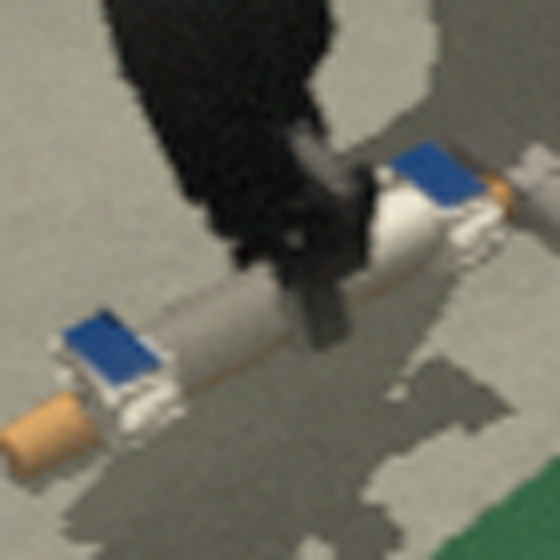

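The edges now match 90° to within 2–3°. Next I'll carry the shaft to groove v1 and turn it along the groove.

Request:
carry_out(targets=[255,0,0,40,0,255,0,0,40,0,255,14,5,0,-7,255,16,6,0,-7.6,255,16,6,0,-7.6,255,16,6,0,-7.6,255,16,6,0,-7.6,255,16,6,0,-7.6,255,16,6,0,-7.6,255,16,6,0,-7.6,255,16,6,0,-7.6,255,16,6,0,-7.6,255,16,5,0,-7.6,255,0,0,-20,0,255,0,0,-20,0,255,0,0,0,0,255,0,0,0,0])

```text
t: 26.95
eef_pos: [0.516, -0.3305, 0.1156]
tool_rot: [-0.001, 0.999, 0.045, -0.002]
contact_force: [-0.4, -0.1, -5.0]
gripper_width: 0.331
grasp_force: 61.5
```

Run:
```python
from ang import *
o=bot.get_obs(); print(o["eef_pos"],o["tool_rot"],o["gripper_width"],o["grasp_force"])
w,x,y,z=o["tool_rot"]; print("closing deg",np.degrees(np.arctan2(y*y-x*x,2*x*y)))
c=cam("scene"); t=cam("top")
def crop(c,p,r):
    u=proj(c,p); return cv2.resize(c["frame"][int(u[1])-r:int(u[1])+r,int(u[0])-r:int(u[0])+r,::-1],(400,400),interpolation=cv2.INTER_CUBIC)
cv2.imwrite("pics/p1.png",np.hstack([crop(c,(.52,-.36,.08),50),crop(t,(.52,-.36,.08),50)]))
```

```text
[ 0.51596459 -0.33053266  0.11563129] [-5.90845451e-04  9.99005610e-01  4.45546315e-02 -1.52522957e-03] 0.3305357828922211 61.536351442337036
closing deg -84.89271777520878
```

View pics/p1.png

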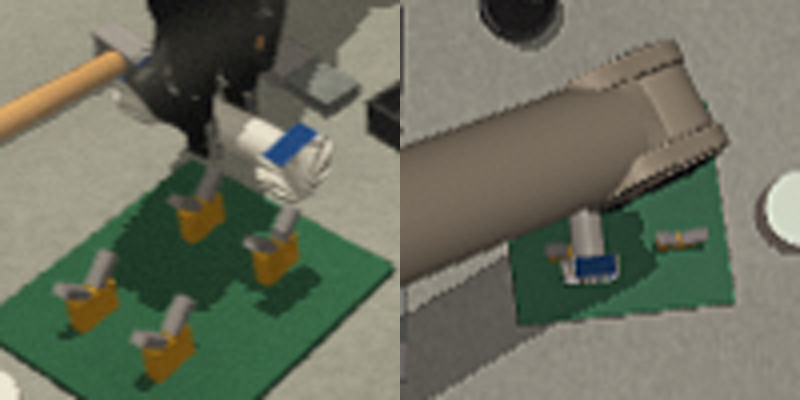

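The flats still face up and the shaft is above the left-hand groove. I'll lower it.

Request:
carry_out(targets=[255,0,0,-25,0,255,0,0,-20,0,255,0,0,-15,0,255,0,0,-7,0,255,0,0,-3,0,255,0,0,0,0,255,0,0,0,0])

```text
t: 27.75
eef_pos: [0.5176, -0.3314, 0.0479]
tool_rot: [0.0, 0.999, 0.045, 0.001]
contact_force: [0.4, 0.4, -4.6]
gripper_width: 0.33
grasp_force: 61.8
```

Request:
carry_out(targets=[255,0,0,-2,0,255,0,0,0,0,255,0,0,0,0])

```text
t: 28.05
eef_pos: [0.5172, -0.3309, 0.0453]
tool_rot: [0.0, 0.999, 0.045, 0.0]
contact_force: [-0.7, -0.2, -5.9]
gripper_width: 0.328
grasp_force: 61.8
```

Request:
carry_out(targets=[255,0,0,-2,0,255,0,0,0,0,255,0,0,0,0])

```text
t: 28.35
eef_pos: [0.5173, -0.3309, 0.0434]
tool_rot: [-0.0, 0.999, 0.045, 0.0]
contact_force: [-0.3, 1.8, -0.4]
gripper_width: 0.335
grasp_force: 62.3
```

Request:
carry_out(targets=[255,0,1.5,-1,0,255,0,0,0,0,255,0,0,0,0])

```text
t: 28.65
eef_pos: [0.5173, -0.3294, 0.0421]
tool_rot: [0.0, 0.999, 0.045, 0.0]
contact_force: [0.5, 0.4, -1.6]
gripper_width: 0.331
grasp_force: 62.1
```

Request:
carry_out(targets=[255,0,0,-0.7,0,255,0,0,0,0,150,0,0,0,0,150,0,0,0,0,150,0,0,0,0,110,0,0,0,0,110,0,0,0,0,110,0,0,20,0,110,0,0,30,0,110,0,0,40,0,110,0,0,40,0,110,-10,45,0,0,110,-10,45,0,0,110,-10,45,0,0,110,-10,45,0,0,110,0,45,0,0,110,0,0,0,0])

```text
t: 30.35
eef_pos: [0.4776, -0.0971, 0.1714]
tool_rot: [-0.002, 0.999, 0.05, -0.001]
contact_force: [0.8, -0.5, 0.2]
gripper_width: 0.569
grasp_force: 0.0
```

Run:
```python
from ang import *
o=bot.get_obs()["eef_pos"]; print(o)
c=cam("scene"); t=cam("top")
C=np.array([.517,-.3305,.060]); a=np.array([np.cos(.085),np.sin(.085),0]); e1=np.cross(a,[0,0,1.]); z=np.array([0,0,1.])
r=30
for n,cc,off in(("scene",c,0),("top",t,400)):
    u=proj(cc,C); u0,v0=int(u[0])-r,int(u[1])-r
    im=cv2.resize(cc["frame"][v0:v0+2*r,u0:u0+2*r,::-1],(400,400),interpolation=cv2.INTER_CUBIC)
    W=im if off==0 else np.hstack([W,im])
    for th in(75,90,105):
        q=np.radians(th); N=np.cos(q)*e1+np.sin(q)*z; T=-np.sin(q)*e1+np.cos(q)*z
        for sg in(-1,1):
            p=[np.array(proj(cc,C+sg*x*a+.017*N+k*.0197*T)) for x in(.08,.06) for k in(1,-1)]
            print(n,th,sg,np.round((np.array(p)-[u0,v0])*400/60+[off,0]).astype(int).tolist())
cv2.imwrite("pics/p2.png",W)
```

```text
[ 0.47756809 -0.09714789  0.171409  ]
scene 75 -1 [[90, 82], [31, 144], [122, 99], [63, 162]]
scene 75 1 [[357, 225], [298, 295], [321, 206], [262, 274]]
scene 90 -1 [[100, 84], [36, 130], [131, 101], [67, 148]]
scene 90 1 [[366, 226], [303, 279], [330, 207], [267, 259]]
scene 105 -1 [[107, 89], [43, 117], [138, 106], [74, 134]]
scene 105 1 [[372, 231], [310, 264], [337, 212], [275, 245]]
top 75 -1 [[603, 337], [665, 333], [599, 303], [661, 299]]
top 75 1 [[571, 67], [633, 65], [575, 100], [637, 98]]
top 90 -1 [[593, 339], [660, 332], [589, 305], [656, 298]]
top 90 1 [[562, 70], [628, 63], [565, 103], [632, 97]]
top 105 -1 [[585, 340], [653, 332], [581, 306], [649, 298]]
top 105 1 [[554, 72], [621, 63], [558, 105], [625, 96]]
```

View pics/p2.png

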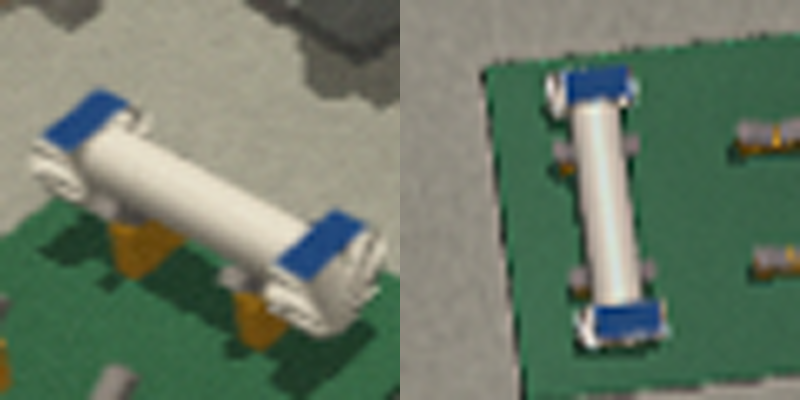

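The shaft is seated in both V pairs with its flats up. On the left the edges at (100,110) and (320,245) match the 90° prediction. The tray is empty and both castings are in the tote. Now I'll push the lever back from the +y side.

Request:
carry_out(targets=[255,-5,35,0,0,255,-10,40,0,0,255,-10,40,0,0,255,-10,40,0,0,255,-12,37,0,0,255,0,0,0,0,255,0,0,-35,0,255,0,0,-35,0,255,0,0,0,0,255,0,0,0,0])

```text
t: 31.45
eef_pos: [0.4308, 0.0855, 0.1023]
tool_rot: [0.0, 0.999, 0.043, 0.0]
contact_force: [0.9, 0.1, -0.2]
gripper_width: -0.002
grasp_force: 0.0
```

Request:
carry_out(targets=[255,0,-15,0,0,255,1,-15,0,0,255,1,-15,0,0,255,2,-15,0,0,255,2,-15,0,0,255,2,-15,0,0,255,2,-10,0,0,255,1,-8,0,0,255,0,0,0,0])

```text
t: 32.35
eef_pos: [0.4417, -0.0216, 0.1022]
tool_rot: [0.0, 0.999, 0.044, 0.001]
contact_force: [-0.4, 0.4, 0.5]
gripper_width: 0.0
grasp_force: 0.0
```

Request:
carry_out(targets=[255,0,-3,0,0,255,0,-3,0,0,255,0,0,0,0])

```text
t: 32.65
eef_pos: [0.441, -0.0264, 0.1014]
tool_rot: [0.0, 0.999, 0.045, -0.0]
contact_force: [-0.3, -0.6, 0.1]
gripper_width: 0.001
grasp_force: 0.0
```

Request:
carry_out(targets=[255,0,-2,0,0,255,0,0,0,0])

```text
t: 32.85
eef_pos: [0.4411, -0.0272, 0.1012]
tool_rot: [-0.001, 0.999, 0.045, -0.0]
contact_force: [-0.5, 4.2, 0.3]
gripper_width: -0.0
grasp_force: 2.1
```

Request:
carry_out(targets=[255,0,-3,0,0,255,0,0,0,0])

```text
t: 33.05
eef_pos: [0.4411, -0.0279, 0.1011]
tool_rot: [-0.003, 0.999, 0.046, -0.001]
contact_force: [-0.1, 12.2, 1.4]
gripper_width: 0.0
grasp_force: 6.3
```

Request:
carry_out(targets=[255,0,15,0,0,255,0,20,0,0,255,0,25,0,0,255,0,0,40,0,255,0,0,40,0,255,0,0,30,0,255,30,40,0,0,255,20,40,0,0,255,0,40,0,0,255,0,40,0,0,255,0,0,0,0,255,0,0,0,0])

```text
t: 34.25
eef_pos: [0.491, 0.1888, 0.2111]
tool_rot: [0.001, 0.999, 0.046, -0.0]
contact_force: [-1.2, -1.4, 0.0]
gripper_width: -0.0
grasp_force: 0.0
```

Run:
```python
from h import *
t=cam("top"); s=cam("scene")
for c in(t,s):
    hs=cv2.cvtColor(c["frame"],cv2.COLOR_RGB2HSV); m=cv2.inRange(hs,(0,150,80),(6,255,255)); u=proj(c,(.44,-.052,.11)); u0,v0=int(u[0])-8,int(u[1])-8
    v,x=np.nonzero(m[v0:v0+16,u0:u0+16]); print(len(x),onz(c,x.mean()+u0,v.mean()+v0,.11)[:2])
save(s,"fin.png",(90,330,60,400),2)
```

```text
30 [ 0.44083399 -0.05306321]
37 [ 0.43887055 -0.05312321]
```

View pics/fin.png

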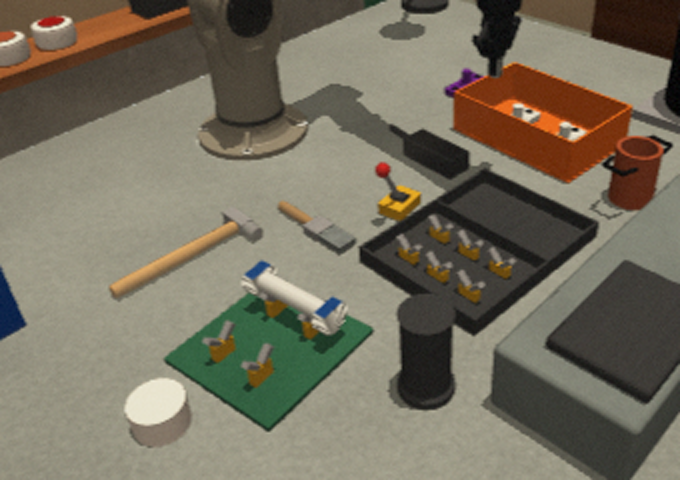

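The lever's ball is back at its run position, at (382,170). The tray is empty, both castings are in the tote at (525,113) and (570,130), and the shaft lies in the rack with its blue flats up at (260,270) and (328,313). The other things have not moved.

```bash
python3 -c "
from station import bot
print(bot.hand_in())"
```

```text
the job is handed in; nothing more can be done
None
```

The job is handed in after about 34 s of robot time: the lever was pushed to stop, both castings went into the tote, the one shaft was laid in a rack groove with its flats up to within a few degrees by camera, and the lever is back at run; no score came back.

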